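# Oil the skiving machine and hold its service cover shut

## Task

Oil the leather-skiving machine: press the red pump lever all the way down at least three times, letting it spring fully back up each time. Then turn the brass turn button on the machine's open service hatch until it lines up with the slot in the sprung cover, swing the cover over it, and press the cover flat against its frame with the fingertips. Finish while still holding it firmly shut, because it springs open if released, and leave the leather box, the tape and the glue jar where they are.

Things in the scene. Friction and masses are not known exactly. Their poses are not given: they have to be found in the camera images.
- machine: Pale grey machine base fixed to the bench, 200 mm (x) by 380 mm (y -110 to 270), flat deck 75 mm high; green head with steel drum on the deck's +y end (y 180 to 265, 105 mm high above the deck). Origin on the bench under the service well, a 90 x 75 mm opening in the deck (y -35 to 40). The cover is hinged on the well's +y side, the turn button stands on the deck on its -y side.
- stud_top (a point): Centre of the top of the brass turn button (a wing 24 mm long, 10 mm thick, 16 mm high on an 11 mm round neck 8 mm high). It is at x 0, y -65 in the machine's frame, 24 mm above the deck, and turns about the vertical. Grip it across its 10 mm thickness; fingertips can go down to just above the deck.
- stud (a joint): Turn button's angle, counter-clockwise from above. 0: wing along the machine's x (parallel to the hinge, blocks the cover). 1.571: along the machine's y, in line with the cover's slot and two red ticks on the deck; within 0.2 rad of this the cover passes over it. Starts at 0 to 0.6; stops at -0.3 and 1.95, so it does not stop by itself when aligned; friction 0.05 N m keeps it in place.
- cover_hinge (a point): Mid-point of the aluminium cover's hinge line: x 0, y +50 in the machine's frame, 2 mm above the deck. The line runs along the machine's x axis, in the underside of the cover. The cover is 120 mm wide (along the hinge), 145 mm from the hinge to its free edge and 4 mm thick. Its outer face looks to the machine's +y when upright: push on that face, over and down, to shut it.
- cover_slot (a point): Centre of the cover's through slot, at the cover's outer face: 115 mm from the hinge line, mid-width. The slot is 36 mm long (away from the hinge) and 16 mm wide, edged in red. The plate is unbroken from the hinge to 97 mm out.
- cover (a joint): Cover's opening angle. 0: shut, flat on its frame, reaching from the hinge to the machine's -y, the wing up 18 mm through its slot; 1.571: upright; stops at 0 and 1.85. Starts at 1.5 to 1.75 and stays until pushed. Sprung (0.4 N m/rad about 1.62, friction 0.1 N m): it opens if released. Flush takes about 7 N straight down 80 mm from the hinge; 10 to 25 N is a firm push.
- oiler: Hand oil pump bolted to the bench: amber reservoir 92 x 92 mm on a 110 x 100 mm foot, 105 mm high, lever brackets to 140 mm. Origin at the centre of its underside, z up; the lever points to its -x. The lever's pivot is at x -20, y 0, z 125 in this frame and runs along y.
- pump_pad (a point): Centre of the top face of the red pad at the lever's end, pad 45 mm along the lever, 50 mm wide, 14 mm thick, 140 mm from the pivot. The pad rises at 0.4 rad towards its free end when the lever is up. It can be pressed from above with closed fingers.
- pump (a joint): Angle of the pump lever: 0 = up (rest, pad about 186 mm above the bench), 0.75 = down at its stop (pad about 83 mm above the bench); beyond 0.65 is a full stroke. A spring brings it back up to 0 by itself; force on the pad 2 N at the top to 7 N at the bottom.
- leather_box: Loose open brown leather box, 100 x 140 mm, 50 mm high; origin at the centre of its underside. Leave it alone.
- tape: Loose roll of tape lying flat, 90 mm across, 24 mm high; origin at the centre of its underside. Leave it alone.
- glue: Loose white glue jar with a yellow cap, 56 mm across, 90 mm high; origin at the centre of its underside. Leave it alone.

How it is judged:
On the way, in this order (a step that is already met when the one before it is completed fails the run):
1. first stroke: the pump lever is pressed fully down (value of joint pump above 0.65 rad), for 0.04 s.
2. first stroke: the pump lever has come back up (value of joint pump below 0.08 rad), for 0.04 s.
3. second stroke: the pump lever is pressed fully down (value of joint pump above 0.65 rad), for 0.04 s.
4. second stroke: the pump lever has come back up (value of joint pump below 0.08 rad), for 0.04 s.
5. third stroke: the pump lever is pressed fully down (value of joint pump above 0.65 rad), for 0.04 s.
6. third stroke: the pump lever has come back up (value of joint pump below 0.08 rad), for 0.04 s.
7. the turn button stands lengthwise, in line with the cover's slot, while the cover is still open (value of joint stud between 1.371 and 1.771 rad and value of joint cover above 0.5 rad), for 0.2 s.
At the end, for the whole second after the job is handed in: The turn button is within 0.2 rad of the slot's direction, the cover is shut to within 0.03 rad (about 4 mm at its free edge), and the fingers press on the cover with more than 3 N, still held through the last second (value of joint stud between 1.371 and 1.771 rad and value of joint cover below 0.03 rad and contact force between the fingers and cover above 3 N); the arm keeps its last pose, push and grip.
It fails at once if the leather box is pushed more than 30 mm or tipped over (distance of leather_box from where it was at the start of the episode above 0.03 m or angle between leather_box's own z axis and vertical above 0.5 rad).
It fails at once if the tape roll is pushed more than 30 mm or tipped over (distance of tape from where it was at the start of the episode above 0.03 m or angle between tape's own z axis and vertical above 0.5 rad).
It fails at once if the glue jar is pushed more than 30 mm or tipped over (distance of glue from where it was at the start of the episode above 0.03 m or angle between glue's own z axis and vertical above 0.5 rad).
It also fails if it takes over 72 s, if anything falls off the work surface, if the arm or the gripper's body presses on something with over 40 N, if the wrist force passes 120 N, or if a joint passes its speed limit or range.

## Robot

A 7-joint arm with a two-finger parallel gripper is mounted at the origin on the work surface. World frame = base frame: x ahead of the robot, y to its left, z up, the work surface at z = 0. Lengths are in m, angles in rad, forces in N, time in s.
With the tool pointing down it reaches from about 0.425 to 0.925 m from the base axis. Payload 6.8 kg.
Tool frame: the origin (TCP) lies at the very end of the fingers, on their centre line; the grasp point (between the pads) lies 19 mm behind it; z points along the fingers, y is the direction in which the jaws open and shut (so a half turn about z gives the same grasp; the last joint's range is limited). The gripper opens to 85 mm and grips with 20 to 120 N. Pads are 22 mm wide; open, the fingers measure 114 mm over their backs; the gripper's body (76 mm by 85 mm) begins 54 mm behind the grasp point. The pads swing forward as they close: fully open they stand 13 mm farther back than shut.
Start: joints at [1.013, 0.477, 0.022, 1.555, -0.011, 1.109, -0.083], TCP at [0.293, -0.608, 0.231] pointing down, gripper open.
Joint ranges: [-2.96, 2.96], [-0.34, 2.1], [-1.41, 1.46], [0.24, 2.44], [-1.37, 4.51], [0.17, 1.92], [-2.96, 2.96]. Speed limits (rad/s): [2.39, 2.39, 3.14, 3.14, 3.14, 3.14, 3.14].

## Interface

Orientations are given as a unit quaternion [w, x, y, z].
In Python, from station import bot gives the robot as it stands.
- The arm moves only by the tool move_arm, never from a script. Its argument "commands" is text: rows parted by semicolons, each of 7 numbers parted by spaces: the opening, from 0 (shut) to 1 (fully open), then the shift along the tool's x, y, z in cm, then the turn, a rotation vector about the tool's x, y, z in degrees. In form: gripper tx ty tz rx ry rz; .... A call has 1 to 12 rows; each row shifts and turns the commanded pose from where the row before left it, along the tool's axes as they then stand; what a row does not reach is not made up. A row lasts 1/12 s, in which the tool goes at most 41.7 mm and 7.16 degrees, less where a joint would pass 70% of its speed; a pose out of reach is approached as far as the arm can. A call with a gripper value outside its range is refused whole. The fingers move at their own pace and stop on an object; "force" is the grip in N (left out, the last holds). Time passes only in rows, so rows that do not move let the fingers close. It gives the time, the measured TCP pose, the force and the opening at its end, in the units of the state.
- bot.get_obs(): the state, without advancing time (a new reading comes with each control period).
- bot.read_camera(name): name is "scene" or "top" or "wrist"; returns a dict with "img" (480x640x3 uint8, red, green, blue), "K" (3x3 intrinsics, pixels), "rvec" (rotation vector, rad) and "tvec" (3), from world to camera coordinates, as OpenCV has them; the wrist camera has in their place "hand_eye" (4x4, takes a point from camera to tool coordinates, whose origin is the TCP and whose axes are the flange's). Camera axes: x right, y down, z forward; pixel columns grow to the right and rows downward; lengths in m; the calibration is good to about 2 mm. A picture is of the moment at which its call begins: read the wrist's pose just before it. There is no depth.
- bot.hand_in(): hands the job in, once; it reports no verdict.
The state is a dict: "t": time; "q": joint angles; "joint_vel": joint speeds; "joint_torque": joint torques, N m; "eef_pos": TCP position; "tool_rot": TCP orientation; "contact_force": force on the tool from outside, world axes, zero at the start; "torque": the same for the moment, N m; "gripper_width": opening from 0.0 (shut) to 1.0 (fully open).
Only numpy, scipy, OpenCV 4.12 (cv2) and the standard library are available. Lean on these libraries where they do the work, as an engineer would, in place of code of your own. Each camera call takes 0.05 s, during which the arm holds its last target. There are 200 camera calls.

## Working session

There is one attempt and no reset: what is moved stays moved. The work goes in short steps, Python scripts to look and compute and a tool call to move; the robot and the scene stay as the last step left them, time stands still between calls to the robot, and variables do not carry over. Pictures are saved under pics/ and viewed, about 8 in all and at most 12, crops included, and the job is handed in when it is done.

Besides the shell and the picture viewer there is one more tool, called by a JSON object that holds its "name" and its "arguments". move_arm: Moves the arm, as the interface text tells. Its arguments: {"type":"object","properties":{"commands":{"type":"string"},"force":{"type":"number"}},"required":["commands"]}

```bash
mkdir -p pics; python3 - <<'E'
from station import bot
import cv2
o=bot.get_obs();print(o)
for n in("scene","top"):
    c=bot.read_camera(n);cv2.imwrite(f"pics/{n}0.png",c["img"][:,:,::-1]);print(n,c["K"],c["rvec"],c["tvec"])
c=bot.read_camera("wrist");print(c["K"],c["hand_eye"])
E
```

```text
{'t': 0.0, 'q': array([ 1.01292826,  0.47776806,  0.0223552 ,  1.55643668, -0.01149492,
        1.10934016, -0.08309099]), 'joint_vel': array([ 0.00069081, -0.00034141, -0.0004347 ,  0.00109634,  0.00081472,
       -0.00141201,  0.00017683]), 'joint_torque': array([-1.47097489e-03, -5.96463418e+01,  1.60739534e+00, -2.81204081e+01,
        1.25387518e-02,  9.51814174e-03, -1.91190372e-05]), 'eef_pos': array([ 0.29317813, -0.6073448 ,  0.23035376]), 'tool_rot': array([-8.69763936e-04,  9.74817418e-01,  2.23002623e-01, -2.74050496e-04]), 'contact_force': array([0.72918181, 0.27542271, 0.15028513]), 'torque': array([-0.01751235, -0.05286519, -0.00241889]), 'gripper_width': 0.9995743689411685}
scene [[498.3485233    0.         314.89703081]
 [  0.         498.3485233  239.56378392]
 [  0.           0.           1.        ]] [ 1.83564652  1.52983131 -0.67873632] [ 0.01931933 -0.25760838  1.44984244]
top [[559.68923082   0.         322.17833189]
 [  0.         559.68923082 240.97722877]
 [  0.           0.           1.        ]] [ 2.14904485 -2.10121495  0.17696577] [-0.15429717  0.54815827  1.06134999]
[[349.07920727   0.         319.08837014]
 [  0.         349.07920727 236.06985096]
 [  0.           0.           1.        ]] [[-2.59134898e-04 -9.53248964e-01 -3.02185944e-01  7.59138769e-02]
 [ 9.99999935e-01 -3.23076036e-04  1.61612466e-04  2.41115226e-04]
 [-2.51685953e-04 -3.02185883e-01  9.53248986e-01 -1.40887516e-01]
 [ 0.00000000e+00  0.00000000e+00  0.00000000e+00  1.00000000e+00]]
```

View pics/scene0.png

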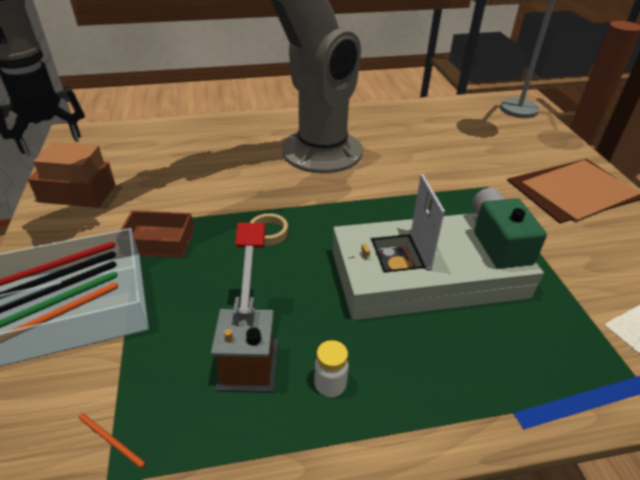

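View pics/top0.png

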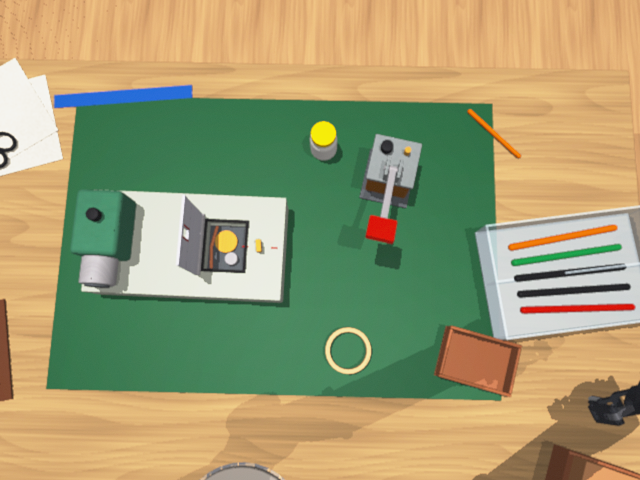

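The scene camera shows the robot behind, the oiler at (245,350) with its red pad at (250,234), and the machine at right. In the top view +x is up and +y is left. There the pad is at (381,230), the button at (258,245), the tape at (348,351), the box at (478,360) and the glue at (323,138). Next I'll enlarge the machine and the pump.

```bash
python3 - <<'E'
import cv2,numpy as np
i=cv2.imread("pics/top0.png")
a=cv2.resize(i[180:310,170:300],(585,585),interpolation=cv2.INTER_CUBIC)  # 4.5x
cv2.imwrite("pics/crop_m.png",a)
b=cv2.resize(i[125:255,345:435],None,fx=4.5,fy=4.5,interpolation=cv2.INTER_CUBIC)
cv2.imwrite("pics/crop_o.png",b)
E
```

```text
(no output)
```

View pics/crop_m.png

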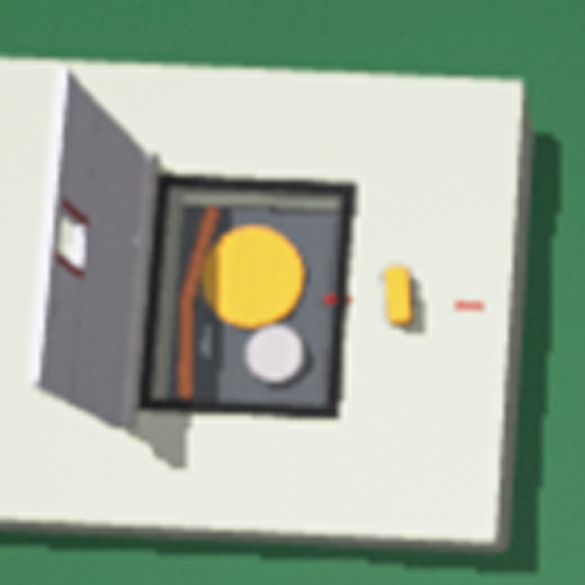

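View pics/crop_o.png

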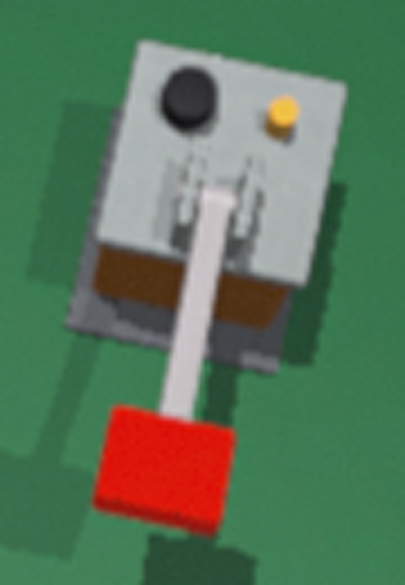

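Crop readings (4.5x):
- **Machine crop:** deck corners (524,80) and (500,543), ticks (337,299) and (470,306), wing (396,266) to (402,322), slot (71,238).
- **Oiler crop:** pad top corners (113,407), (237,430), (218,523) and (97,503).

```bash
cat >h.py <<'E'
import numpy as np,cv2
from station import bot
from scipy.spatial.transform import Rotation as R
def ray(c,uv,z):
    Rm=cv2.Rodrigues(np.array(c["rvec"]))[0];C=-Rm.T@c["tvec"]
    d=Rm.T@np.linalg.inv(c["K"])@[uv[0],uv[1],1]
    return C+d*(z-C[2])/d[2]
def proj(c,P):
    return cv2.projectPoints(np.atleast_2d(P).astype(float),np.array(c["rvec"]),np.array(c["tvec"]),c["K"],None)[0][:,0]
def st():
    o=bot.get_obs();w=o["tool_rot"]
    return o,R.from_quat([w[1],w[2],w[3],w[0]]).as_matrix()
E
python3 - <<'E'
from h import *
c=bot.read_camera("top")
m=lambda u,v,z:ray(c,(170+u/4.5-.4,180+v/4.5-.4),z)
o=lambda u,v,z:ray(c,(345+u/4.5-.4,125+v/4.5-.4),z)
np.set_printoptions(precision=4,suppress=True)
for n,p in dict(dTR=(524,80,.075),dBR=(500,543,.075),w1=(355,184,.077),w2=(340,415,.077),w3=(163,180,.077),w4=(143,407,.077),t1=(337,299,.075),t2=(470,306,.075),wing=(399,294,.099),wa=(396,266,.099),wb=(402,322,.099),slot=(71,238,.19)).items(): print(n,m(*p))
for n,p in dict(p1=(113,407,.177),p2=(237,430,.177),p3=(218,523,.195),p4=(97,503,.195),r1=(140,40,.105),r2=(346,85,.105),r3=(300,285,.105),r4=(100,240,.105)).items(): print(n,o(*p))
for n,(u,v,z) in dict(tape=(348,351,.02),glue=(323,133,.09),b1=(452,326,.05),b2=(521,345,.05),b3=(512,396,.05),b4=(437,376,.05)).items():print(n,ray(c,(u,v),z))
E
```

```text
dTR [ 0.6319 -0.0694  0.075 ]
dBR [ 0.4307 -0.0662  0.075 ]
w1 [0.5836 0.0018 0.077 ]
w2 [0.4832 0.0036 0.077 ]
w3 [0.5836 0.0849 0.077 ]
w4 [0.4848 0.0876 0.077 ]
t1 [0.5334 0.0075 0.075 ]
t2 [ 0.5317 -0.0497  0.075 ]
wing [ 0.5322 -0.0221  0.099 ]
wa [ 0.5441 -0.0203  0.099 ]
wb [ 0.5203 -0.0238  0.099 ]
slot [0.536  0.0936 0.19  ]
p1 [ 0.5767 -0.226   0.177 ]
p2 [ 0.5686 -0.2744  0.177 ]
p3 [ 0.5283 -0.265   0.195 ]
p4 [ 0.535  -0.2189  0.195 ]
r1 [ 0.7556 -0.2416  0.105 ]
r2 [ 0.737  -0.3303  0.105 ]
r3 [ 0.6478 -0.3101  0.105 ]
r4 [ 0.6658 -0.2252  0.105 ]
tape [ 0.3383 -0.1973  0.02  ]
glue [ 0.7603 -0.139   0.09  ]
b1 [ 0.3906 -0.3953  0.05  ]
b2 [ 0.3577 -0.5261  0.05  ]
b3 [ 0.2629 -0.5056  0.05  ]
b4 [ 0.2963 -0.3653  0.05  ]
```

Checks: the deck edge measures 201 mm (true 200), yaw is about -0.018 rad, and the stud fits from both edge and wing at (0.532,-0.0225). The wing angle is about 0.16 rad. The pad is at (0.552,-0.246), consistent with the pivot geometry. Next I'll move above the pad with the fingers shut.

{"name": "move_arm", "arguments": {"commands": "0 3.55 -1.93 0 0 0 0;0 3.55 -1.93 0 0 0 0;0 3.55 -1.93 0 0 0 0;0 3.55 -1.93 0 0 0 0;0 3.55 -1.93 0 0 0 0;0 3.55 -1.93 0 0 0 0;0 3.55 -1.93 0 0 0 0;0 3.55 -1.93 0 0 0 0;0 3.55 -1.93 0 0 0 0;0 3.55 -1.93 0 0 0 0;0 3.55 -1.93 0 0 0 0;0 0 0 0 0 0 0", "force": 40}}

```text
t: 1.2
eef_pos: [0.5583, -0.2366, 0.2314]
tool_rot: [-0.002, 0.973, 0.229, 0.002]
contact_force: [1.0, 0.9, -1.0]
gripper_width: 0.002
```

{"name": "move_arm", "arguments": {"commands": "0 -0.9 0.6 2 0 0 0;0 0 0 2.5 0 0 0;0 0 0 2.5 0 0 0;0 0 0 2.5 0 0 0;0 0 0 2.5 0 0 0;0 0 0 2.5 0 0 0;0 0 0 0 0 0 0;0 0 0 0 0 0 0"}}

```text
t: 1.87
eef_pos: [0.549, -0.2572, 0.0878]
tool_rot: [0.001, 0.975, 0.223, 0.001]
contact_force: [-1.5, -0.1, 10.2]
gripper_width: 0.0
```

{"name": "move_arm", "arguments": {"commands": "0 0.5 -0.8 0.4 0 0 0;0 0 0 0 0 0 0;0 0 0 0 0 0 0"}}

```text
t: 2.12
eef_pos: [0.5495, -0.251, 0.086]
tool_rot: [0.003, 0.975, 0.222, 0.001]
contact_force: [-6.7, -4.2, 23.1]
gripper_width: 0.003
```

```bash
python3 - <<'E'
from h import *
c=bot.read_camera("scene");cv2.imwrite("pics/p1.png",cv2.resize(c["img"][200:400,180:300,::-1],None,fx=3,fy=3))
E
```

```text
(no output)
```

View pics/p1.png

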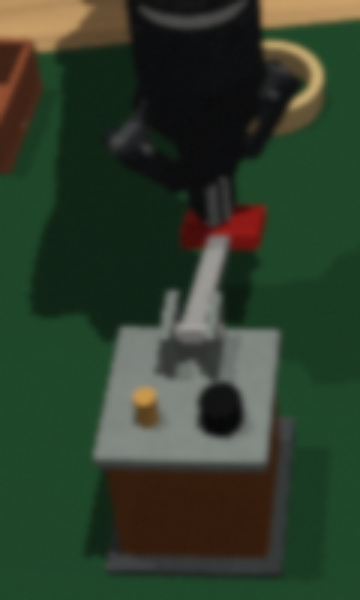

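The crop shows the fingers on the pad (220,230) with the lever down. The 23 N reading confirms it is at the stop. Now I'll release and do strokes 2 and 3.

{"name": "move_arm", "arguments": {"commands": "0 0 0 -3.5 0 0 0;0 0 0 -3.5 0 0 0;0 0 0 -3.5 0 0 0;0 0 0 -3.5 0 0 0;0 0 0 -0.5 0 0 0;0 0 0 0 0 0 0;0 0 0 0 0 0 0;0 0 0 0 0 0 0;0 0 0 0 0 0 0;0 0 0 0 0 0 0"}}

```text
t: 3.0
eef_pos: [0.5476, -0.2466, 0.2257]
tool_rot: [-0.001, 0.975, 0.223, -0.001]
contact_force: [-0.0, 0.7, -0.0]
gripper_width: -0.0
```

{"name": "move_arm", "arguments": {"commands": "0 0 0 2.5 0 0 0;0 0 0 2.5 0 0 0;0 0 0 2.5 0 0 0;0 0 0 2.5 0 0 0;0 0 0 2.5 0 0 0;0 0 0 2 0 0 0;0 0 0 0 0 0 0;0 0 0 0 0 0 0;0 0 0 0 0 0 0"}}

```text
t: 3.75
eef_pos: [0.5501, -0.2474, 0.0855]
tool_rot: [0.001, 0.975, 0.223, 0.001]
contact_force: [-7.4, 2.7, 27.6]
gripper_width: -0.001
```

{"name": "move_arm", "arguments": {"commands": "0 0 0 -3.5 0 0 0;0 0 0 -3.5 0 0 0;0 0 0 -3.5 0 0 0;0 0 0 -3.5 0 0 0;0 0 0 -0.5 0 0 0;0 0 0 0 0 0 0;0 0 0 0 0 0 0;0 0 0 0 0 0 0;0 0 0 0 0 0 0;0 0 0 0 0 0 0"}}

```text
t: 4.58
eef_pos: [0.5476, -0.2466, 0.2256]
tool_rot: [-0.001, 0.975, 0.223, -0.001]
contact_force: [-1.2, -0.5, 0.6]
gripper_width: -0.0
```

{"name": "move_arm", "arguments": {"commands": "0 0 0 2.5 0 0 0;0 0 0 2.5 0 0 0;0 0 0 2.5 0 0 0;0 0 0 2.5 0 0 0;0 0 0 2.5 0 0 0;0 0 0 2 0 0 0;0 0 0 0 0 0 0;0 0 0 0 0 0 0;0 0 0 0 0 0 0"}}

```text
t: 5.33
eef_pos: [0.55, -0.2474, 0.0855]
tool_rot: [0.001, 0.975, 0.223, 0.001]
contact_force: [-6.5, 2.9, 27.7]
gripper_width: 0.004
```

{"name": "move_arm", "arguments": {"commands": "0 0 0 -3.5 0 0 0;0 0 0 -3.5 0 0 0;0 0 0 -3.5 0 0 0;0 0 0 -3.5 0 0 0;0 0 0 -2.5 0 0 0;0 0 0 0 0 0 0;0 0 0 0 0 0 0;0 0 0 0 0 0 0;0 0 0 0 0 0 0;0 0 0 0 0 0 0"}}

```text
t: 6.17
eef_pos: [0.5475, -0.2465, 0.2455]
tool_rot: [-0.001, 0.975, 0.223, -0.001]
contact_force: [0.3, 0.7, 0.1]
gripper_width: 0.002
```

```bash
python3 - <<'E'
from h import *
c=bot.read_camera("scene");cv2.imwrite("pics/p2.png",cv2.resize(c["img"][170:330,180:480,::-1],None,fx=2.6,fy=2.6))
np.set_printoptions(precision=4,suppress=True)
o,T=st();print(o["t"],o["eef_pos"],o["q"]);print(T)
d=np.array([.5322,-.0225,.17])-o["eef_pos"];print(T.T@d*100,"yaw x",np.degrees(np.arctan2(T[1,0],T[0,0])))
E
```

```text
6.2167 [ 0.5477 -0.2466  0.2458] [ 0.4215  0.3486 -0.131   1.7149  0.0503  1.0841 -0.8463]
[[ 0.9005  0.4348 -0.0025]
 [ 0.4348 -0.9005  0.0009]
 [-0.0019 -0.0019 -1.    ]]
[  8.3636 -20.8425   7.5999] yaw x 25.771474553985236
```

View pics/p2.png

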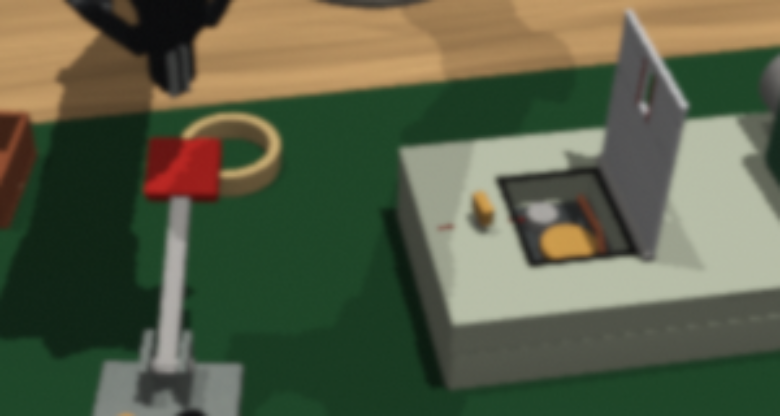

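The lever is back up (pad at (183,167) in the crop), and the third release is confirmed. Now I'll go above the button.

{"name": "move_arm", "arguments": {"commands": "0 1.2 -2.98 0 0 0 0;0.5 1.2 -2.98 0 0 0 0;0.5 1.2 -2.98 0 0 0 0;0.5 1.2 -2.98 0 0 0 0;0.5 1.2 -2.98 0 0 0 0;0.5 1.2 -2.98 0 0 0 0;0.5 1.2 -2.98 0 0 0 0;0.5 0 0 0 0 0 5.8;0.5 0 0 0 0 0 5.8;0.5 0 0 0 0 0 5.8;0.5 0 0 0 0 0 0;0.5 0 0 0 0 0 0"}}

```text
t: 7.22
eef_pos: [0.5331, -0.0224, 0.2468]
tool_rot: [-0.0, 0.997, 0.075, -0.0]
contact_force: [-0.2, -0.3, 0.5]
gripper_width: 0.505
```

```bash
python3 - <<'E'
from h import *
np.set_printoptions(precision=4,suppress=True)
o,T=st();c=bot.read_camera("wrist");cv2.imwrite("pics/w1.png",c["img"][:,:,::-1])
np.savez("w1.npz",K=c["K"],he=c["hand_eye"],T=T,p=o["eef_pos"])
print(o["eef_pos"],o["q"],T[:2,0],o["gripper_width"])
d=np.array([.5322,-.0225,.079])-o["eef_pos"];print(T.T@d*100)
E
```

```text
[ 0.5331 -0.0224  0.2468] [ 0.0997  0.2405 -0.2056  1.8636  0.0563  1.044  -1.5501] [0.9889 0.1486] 0.504751592936241
[-0.0759 -0.0069 16.7768]
```

View pics/w1.png

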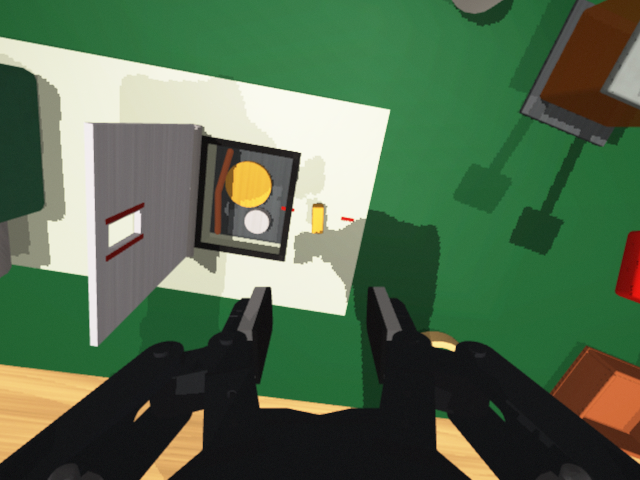

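The wing at (318,218) stands upright in the image and is centred between the fingers. The ticks (288,209) to (347,219) give a stud angle of about 9.6°, so the turn needed is about 80°. Next I'll descend and grip.

{"name": "move_arm", "arguments": {"commands": "0.5 -0.1 0 2.8 0 0 0;0.5 0 0 2.8 0 0 0;0.5 0 0 2.8 0 0 0;0.5 0 0 2.8 0 0 0;0.5 0 0 2.8 0 0 0;0.5 0 0 2.3 0 0 0;0.5 0 0 0.3 0 0 0;0 0 0 0 0 0 0;0 0 0 0 0 0 0;0 0 0 0 0 0 0;0 0 0 0 0 0 0;0 0 0 0 0 0 0", "force": 40}}

```text
t: 8.27
eef_pos: [0.5331, -0.021, 0.0828]
tool_rot: [-0.001, 0.997, 0.074, 0.001]
contact_force: [-0.9, 5.4, 0.4]
gripper_width: 0.106
```

{"name": "move_arm", "arguments": {"commands": "0 0 -0.15 0 0 0 -6.7;0 0 0 0 0 0 -6.7;0 0 0 0 0 0 -6.7;0 0 0 0 0 0 -6.7;0 0 0 0 0 0 -6.7;0 0 0 0 0 0 -6.7;0 0 0 0 0 0 -6.7;0 0 0 0 0 0 -6.7;0 0 0 0 0 0 -6.7;0 0 0 0 0 0 -6.7;0 0 0 0 0 0 -6.7;0 0 0 0 0 0 -6.7"}}

```text
t: 9.27
eef_pos: [0.5325, -0.0202, 0.0828]
tool_rot: [0.0, 0.712, 0.702, 0.001]
contact_force: [-2.9, 3.8, 2.0]
gripper_width: 0.105
```

{"name": "move_arm", "arguments": {"commands": "0 0 0 0 0 0 0;0 0 0 0 0 0 0;0 0 0 0 0 0 0;0 0 0 0 0 0 0"}}

```text
t: 9.6
eef_pos: [0.5325, -0.0202, 0.0828]
tool_rot: [0.0, 0.714, 0.7, 0.001]
contact_force: [-4.0, 3.6, 3.7]
gripper_width: 0.104
```

```bash
python3 - <<'E'
from h import *
np.set_printoptions(precision=4,suppress=True)
o,T=st();print(o["eef_pos"],o["q"],np.degrees(np.arctan2(T[1,0],T[0,0])),o["torque"])
E
```

```text
[ 0.5325 -0.0202  0.0828] [ 0.3411  0.4944 -0.5264  1.9909  0.3588  0.7456 -0.4207] 88.82524985235406 [0.8607 0.6607 0.0548]
```

{"name": "move_arm", "arguments": {"commands": "0.5 0 0 0 0 0 0;0.5 0 0 0 0 0 0;0.5 0 0 0 0 0 0;0.5 0 0 -3 0 0 0;0.5 0 0 -3.5 0 0 0;0.5 0 0 -3.5 0 0 0;0.5 0 0 -3.5 0 0 0;0.5 0 0 -3.5 0 0 0;0.5 0 0 -3.5 0 0 0;0 0 0 0 0 0 0;0 0 0 0 0 0 0"}}

```text
t: 10.52
eef_pos: [0.5336, -0.0215, 0.2888]
tool_rot: [0.002, 0.715, 0.699, 0.002]
contact_force: [-0.9, -0.7, -0.7]
gripper_width: 0.227
```

```bash
python3 - <<'E'
from h import *
np.set_printoptions(precision=4,suppress=True)
o,T=st();c=bot.read_camera("wrist");cv2.imwrite("pics/w2.png",c["img"][:,:,::-1])
print(o["eef_pos"],o["q"],np.degrees(np.arctan2(T[1,0],T[0,0])))
E
```

```text
[ 0.5336 -0.0215  0.2888] [ 0.4466  0.2457 -0.6178  1.7929  0.1574  1.1465 -0.2438] 88.71601126793468
```

View pics/w2.png

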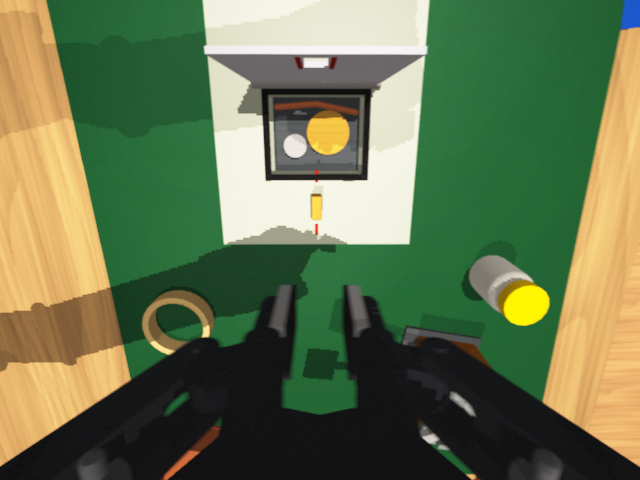

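The wing at (316,206) is in line with both ticks, (317,175) and (317,229). Next I'll go over the cover, behind it, and down.

{"name": "move_arm", "arguments": {"commands": "0 3 0 -0.5 0 0 0;0 3 0 0 0 0 0;0 3 0 0 0 0 0;0 3 0 0 0 0 0;0 3 0 0 0 0 0;0 3 0 0 0 0 0;0 0 0 0 0 0 0;0 0 0 3 0 0 0;0 0 0 3 0 0 0;0 0 0 3 0 0 0;0 0 0 3 0 0 0;0 0 0 0 0 0 0"}}

```text
t: 11.57
eef_pos: [0.5314, 0.1562, 0.1642]
tool_rot: [-0.003, 0.715, 0.7, -0.006]
contact_force: [-1.2, -0.6, -0.6]
gripper_width: 0.004
```

```bash
python3 - <<'E'
from h import *
np.set_printoptions(precision=4,suppress=True)
o,T=st();print(o["eef_pos"],o["q"],o["contact_force"],T[:,0],T[:,2])
# path: tip at r along plate; finger half thickness 11 mm, front-bottom corner on the outer face
for th in (1.6,1.4,1.2,1.0,.8,.6,.4,.2,.1,0):
    r=.085; y=.092-r*np.cos(th)+.004*np.sin(th)+.011; z=.077+r*np.sin(th)+.004*np.cos(th)
    print(th,round(y,4),round(z,4))
E
```

```text
[0.5314 0.1562 0.1642] [ 0.1167  0.4389 -0.653   1.8693  0.3195  0.953  -0.7027] [-1.2424 -0.5658 -0.5621] [ 0.0211  0.9998 -0.0041] [-0.012  -0.0039 -0.9999]
1.6 0.1095 0.1618
1.4 0.0925 0.1614
1.2 0.0759 0.1577
1.0 0.0604 0.1507
0.8 0.0466 0.1408
0.6 0.0351 0.1283
0.4 0.0263 0.1138
0.2 0.0205 0.0978
0.1 0.0188 0.0895
0 0.018 0.081
```

{"name": "move_arm", "arguments": {"commands": "0 -2.3 0 0.1 0 0 0;0 -2.3 0 0.1 0 0 0;0 -1.7 0 0.1 0 0 0;0 -1.7 0 0.4 0 0 0;0 -1.5 0 0.7 0 0 0;0 -1.4 0 1 0 0 0;0 -1.1 0 1.3 0 0 0;0 -0.9 0 1.4 0 0 0;0 0 0 0 0 0 0"}}

```text
t: 12.32
eef_pos: [0.533, 0.0269, 0.1188]
tool_rot: [-0.0, 0.716, 0.698, -0.001]
contact_force: [0.8, 0.7, 3.4]
gripper_width: 0.002
```

```bash
python3 - <<'E'
from h import *
c=bot.read_camera("scene");cv2.imwrite("pics/p3.png",cv2.resize(c["img"][130:330,320:560,::-1],None,fx=3,fy=3))
E
```

```text
(no output)
```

View pics/p3.png

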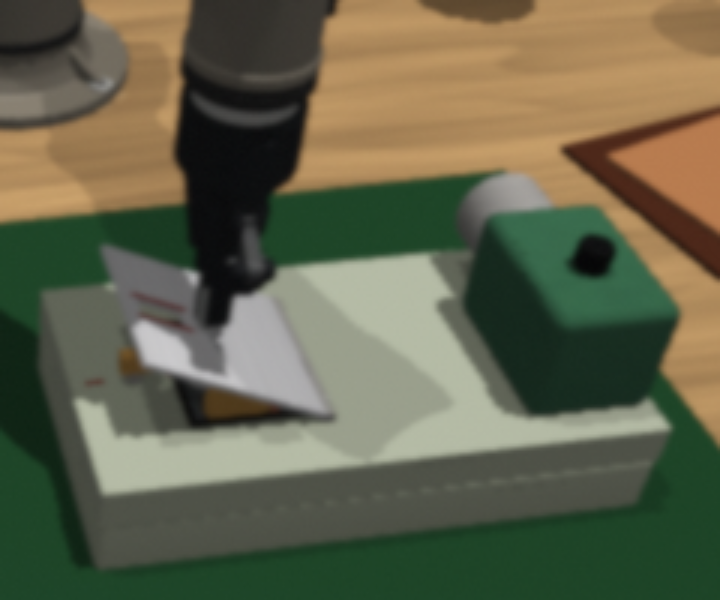

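The cover is half shut, with the fingertips (210,320) below the slot on the plate. I'll continue down.

{"name": "move_arm", "arguments": {"commands": "0 -0.6 0 1.4 0 0 0;0 -0.3 0 1.2 0 0 0;0 -0.1 0 0.8 0 0 0;0 0 0 0.3 0 0 0;0 0 0 0.2 0 0 0;0 0 0 0 0 0 0;0 0 0 0 0 0 0"}}

```text
t: 12.95
eef_pos: [0.5344, 0.0191, 0.0826]
tool_rot: [0.001, 0.715, 0.699, 0.0]
contact_force: [1.1, -4.1, 5.9]
gripper_width: 0.001
```

{"name": "move_arm", "arguments": {"commands": "0 0 0 0.3 0 0 0;0 0 0 0 0 0 0;0 0 0 0 0 0 0;0 0 0 0 0 0 0"}}

```text
t: 13.28
eef_pos: [0.5345, 0.019, 0.081]
tool_rot: [0.002, 0.715, 0.699, -0.0]
contact_force: [-3.6, -5.1, 18.5]
gripper_width: -0.002
```

{"name": "move_arm", "arguments": {"commands": "0 0 0 0.1 0 0 0;0 0 0 0 0 0 0;0 0 0 0 0 0 0;0 0 0 0 0 0 0"}}

```text
t: 13.62
eef_pos: [0.5346, 0.0191, 0.0809]
tool_rot: [0.002, 0.715, 0.699, -0.0]
contact_force: [-7.2, -5.9, 28.7]
gripper_width: -0.002
```

```bash
python3 - <<'E'
from h import *
c=bot.read_camera("scene");cv2.imwrite("pics/p4.png",cv2.resize(c["img"][180:330,320:480,::-1],None,fx=4,fy=4))
E
```

```text
(no output)
```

View pics/p4.png

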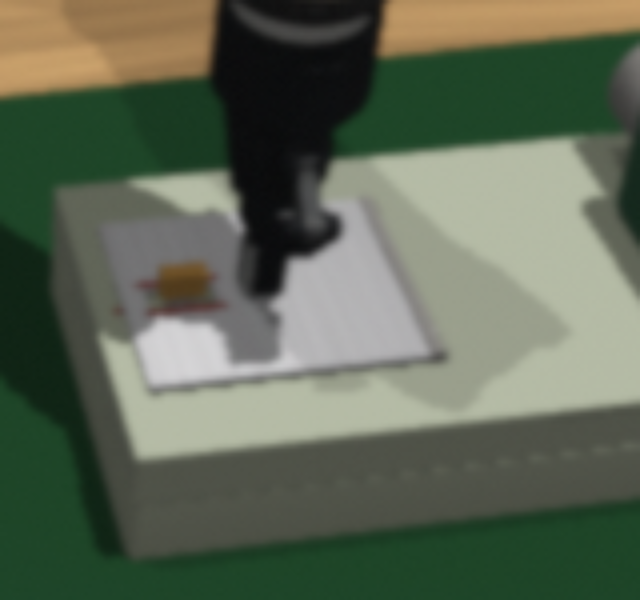

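The cover lies flat with the wing up through its slot (183,280). I'll ease the push back into the 10 to 25 N band, then hand in.

{"name": "move_arm", "arguments": {"commands": "0 0 0 -0.1 0 0 0;0 0 0 0 0 0 0;0 0 0 0 0 0 0;0 0 0 0 0 0 0"}}

```text
t: 14.0
eef_pos: [0.5345, 0.0191, 0.081]
tool_rot: [0.002, 0.715, 0.699, 0.0]
contact_force: [-2.8, -5.4, 18.9]
gripper_width: -0.001
```

```bash
python3 - <<'E'
from h import *
o,T=st();print(o["t"],o["eef_pos"],o["contact_force"])
if 10<o["contact_force"][2]<30 and o["eef_pos"][2]<.083: print(bot.hand_in())
E
```

```text
14.0 [0.53450077 0.01910095 0.08096125] [-2.76993702 -5.38396251 18.94977244]
the job is handed in; nothing more can be done
None
```

I did the whole job and handed it in at t = 14.0 s, with the fingers still pressing the cover shut. The hand-in reports no verdict.

- **Pump:** I pressed the lever to its stop three times, with the force rising to 23–28 N each time. After each stroke I lifted the fingers clear so it could spring back. The picture after the third stroke shows the lever up; after the first two I had only a near-zero force reading.
- **Turn button:** I turned it about 80° counter-clockwise, and the wrist picture shows it in line with both red ticks while the cover was still open.
- **Cover:** The last picture shows it flat on its frame with the wing up through its slot. The fingertips are at z = 0.081 m, the expected height of the cover's top face. The final push was about 19 N down; it had briefly reached 28.7 N, so I eased it off.
- **Leather box, tape and glue jar:** I never touched them on purpose, but I took no final picture to check that they had not moved.

No check failed or disagreed with another.

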